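# Hang the rinsed tube basket on the spring balancer to drain

### The arm

A 6-joint arm with a two-finger parallel gripper is mounted at the origin on the work surface. World frame = base frame: x ahead of the robot, y to its left, z up, the work surface at z = 0. Lengths are in m, angles in degrees, forces in N, time in s.
With the tool pointing down it reaches from about 0.35 to 0.85 m from the base axis. Payload 8.1 kg.
Tool frame: the origin (TCP) lies at the centre of the arm's flange, where the gripper is bolted on; the fingertips stand 186 mm ahead of it and the grasp point (between the pads) lies 167 mm ahead of it (manip.hold_point_z is the distance from the TCP to the grasp point, in m); z points along the fingers, y is the line along which they close (so a half turn about z gives the same grasp; the last joint's range is limited). The gripper opens to 93 mm and grips with 3 to 60 N. Pads are 15 mm wide; open, the fingers measure 128 mm over their backs; the gripper's body (75 mm by 188 mm) begins 65 mm behind the grasp point.
Start: joints at [-69.179, 7.471, 85.268, -0, 87.261, -4.893], TCP at [0.26, -0.541, 0.405] pointing down, gripper open.
Joint ranges: [-169.43, 169.43], [-51.17, 129.36], [1.28, 143.12], [-76.62, 256.62], [0, 156.53], [-152.29, 152.29]. Speed limits (degrees/s): [136.94, 136.94, 159.86, 180, 180, 180].

### API

Orientations are given as [roll, pitch, yaw] about the fixed x, y, z axes, in that order (R = Rz(yaw) Ry(pitch) Rx(roll)).
In Python, from workcell import manip gives the robot as it stands.
- The arm moves only by the tool carry_out, never from a script. Its argument "series" is a list of rows, each a list of 3 entries, a list of its own where there are three numbers: the shift along the tool's x, y, z in m, then the turn, a rotation vector about the tool's x, y, z in rad, then the gripper command: -1 is fully open, 1 is shut, values between are in proportion. In form: [[[dx, dy, dz], [wx, wy, wz], fingers], ...]. A call has 1 to 5 rows; each row is the pose to reach, as a shift and turn from the pose commanded when the call began, along the tool's axes at that moment; what a row does not reach only later rows make up. A row lasts 1/8 s, in which the tool goes at most 62.5 mm and 10.7 degrees, less where a joint would pass 70% of its speed; a pose out of reach is approached as far as the arm can. A call with a gripper value outside its range is refused whole. The fingers move at their own pace and stop on an object; "grip_force" is the grip in N (left out, the last holds). Time passes only in rows, so rows that repeat a pose let the fingers close. It gives the time, the measured TCP pose, the force, the opening and the grip force at its end, in the units of the state.
- manip.get_obs(): the state, without advancing time (a new reading comes with each control period).
- manip.read_camera(name): name is "scene" or "top" or "wrist"; returns a dict with "color" (400x640x3 uint8, red, green, blue), "fx", "fy", "cx", "cy" (pixels), "position" and "attitude" of the camera in the world. Camera axes: x right, y down, z forward; pixel columns grow to the right and rows downward; lengths in m; the calibration is good to about 2 mm. A picture is of the moment at which its call begins. There is no depth.
- manip.close_job(): hands the job in; it is judged then, once.
The state is a dict: "clock": time; "qpos": joint angles; "dq": joint speeds; "effort": joint torques, N m; "position": TCP position; "tcp_rot": TCP orientation; "force": force on the tool from outside, world axes, zero at the start; "torque": the same for the moment, N m; "grip_width": finger opening in m; "grip_force": force on a finger pad.
Only numpy, scipy, OpenCV 4.12 (cv2) and the standard library are available. Lean on these libraries where they do the work, as an engineer would, in place of code of your own. Each camera call takes 0.05 s, during which the arm holds its last target. There are 200 camera calls.

### The job

Pick up the wire tube basket with the blue handle and hang it by its crossbar in the yellow hook at the end of the spring-balanced arm, over the drip tray. The arm sinks under the weight: lower the basket with it, wait until the arm has settled with the basket's weight on it, and only then let go, so that the arm neither drops nor springs up. Leave the basket with the orange handle where it stands.

Things in the scene. Friction and masses are not known exactly. Their poses are not given: they have to be found in the camera images.
- blue_basket: Wire tube basket with BLUE handle and rim, 0.42-0.6 kg. Origin: centre of the handle, 190 mm above the underside; z up. Handle: upright block 26 (x) x 16 (y) x 44 mm; grip from above across y. 50 mm below the origin runs a level 8 mm round crossbar along x, between uprights at x = +-46. Basket below: 100 (x) x 60 (y); caps 61 mm over underside. Window under bar: 84 wide, 75 high, open along y.
- orange_basket: The same basket with ORANGE handle and rim, same origin and axes, 212 mm tall overall. It stays where it stands.
- hook (a point): Point in the yellow V hook where the hung crossbar's axis rests, along x; 234 mm above table when empty. Trough 44 mm wide in x, 50 long in y; sloped lips rise 14 mm above the point, floor reaches 10 below. y points away from the column; the arm (18 mm square) runs 240 mm along -y to it (265 tall). Bring the bar in over the +y lip, moving along -y, hook through the window, then lower. Tray below, 18 high.
- balancer (a joint): Sprung arm's angle about its level hinge, 240 mm from the hook, rad. 0 = empty, on its upper stop; grows as the hook sinks (0.1 rad = 24 mm). It starts to sink at about 1.5 N on the hook, then about 0.09 N per mm. Damped: settles within about 1 s. Under the basket's whole weight it settles at 0.13 to 0.21 rad (hook 31 to 51 mm lower than empty), depending on the weight.

How it is judged:
By the outcome, as a careful person would: the job done as asked, in the order asked, and still so for the second after the job is handed in, with the robot touching nothing.
It also fails if it takes over 48 s, if anything falls off the work surface, if the arm or the gripper's body presses on something with over 40 N, if the wrist force passes 120 N, or if a joint passes its speed limit or range.

## Working session

There is one attempt and no reset: what is moved stays moved. The work goes in short steps, Python scripts to look and compute and a tool call to move; the robot and the scene stay as the last step left them, time stands still between calls to the robot, and variables do not carry over. Pictures are saved under pics/ and viewed, at most 10 in all, crops included, and the job is handed in when it is done.

Besides the shell and the picture viewer there is one more tool, called after "Call:" as name(argument=value, ...), one argument or row to a line, values as JSON. carry_out: Moves the arm, as the interface text tells. Its arguments: {"type":"object","properties":{"series":{"type":"array"},"grip_force":{"type":"number"}},"required":["series"]}

```bash
mkdir -p pics; cat > h.py <<'E'
import numpy as np, cv2
from scipy.spatial.transform import Rotation as R
from workcell import manip
def shot(n,f):
    c=manip.read_camera(n); cv2.imwrite('pics/'+f,c['color'][:,:,::-1]); return c
E
python3 - <<'E'
from h import *
for n in ('scene','top'):
    c=shot(n,n+'0.png'); print(n,[c[k] for k in('fx','fy','cx','cy','position','attitude')])
    np.save(n+'0.npy',c,allow_pickle=True)
print(manip.get_obs(), manip.hold_point_z)
E
```

```text
scene [458.8343232207318, 458.8343232207318, 318.74151963795583, 197.80815456131685, array([1.07158314, 0.16337229, 1.07155033]), array([-1.45162123e+02, -3.22101528e-02,  1.15627235e+02])]
top [461.73826983116464, 461.73826983116464, 321.17562536541254, 201.00512776523468, array([ 0.42091946, -0.08168415,  1.14901691]), array([-172.07334074,    0.29479653,  -90.32242667])]
{'clock': 0.1, 'qpos': array([-6.91814017e+01,  7.51027084e+00,  8.53230499e+01, -6.00642557e-04,
        8.72606960e+01, -4.89184992e+00]), 'dq': array([ 0.03881803, -0.09942853, -0.22483304, -0.00270879, -0.02911209,
        0.12501454]), 'effort': array([ 1.76574329e-03, -5.61341536e+01, -4.93095446e+01,  7.71199912e-02,
        2.91450246e-02, -4.91167998e-05]), 'position': array([ 0.26025117, -0.54039352,  0.40379731]), 'tcp_rot': array([-1.79906275e+02, -7.41956539e-03,  2.57104713e+01]), 'force': array([ 0.42241444, -0.20590985, -0.19671416]), 'torque': array([-0.00020931,  0.04670175, -0.00226969]), 'grip_force': 0.0, 'grip_width': 0.09294890565420809} 0.1673
```

View pics/scene0.png

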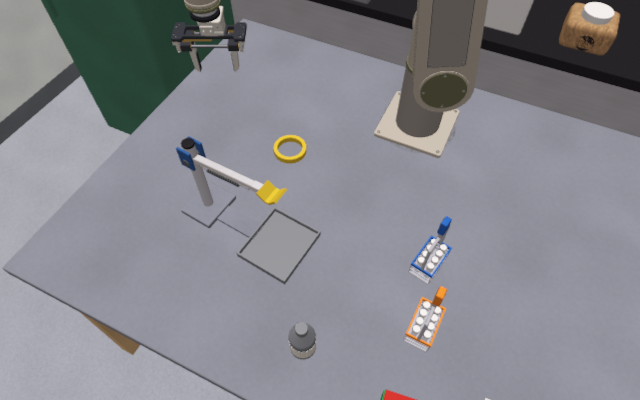

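View pics/top0.png

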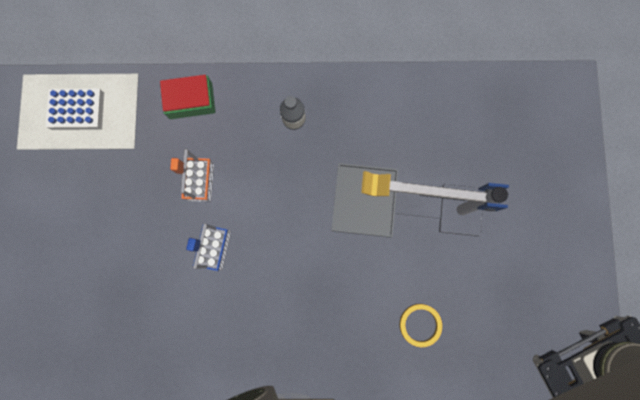

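Scene: blue handle around (445,226), orange (439,296), hook (270,192). Top: blue handle (193,244), orange (177,166), hook (376,184), column (497,196). I'll enlarge crops to take corners.

```bash
python3 - <<'E'
from h import *
s=cv2.imread('pics/scene0.png');t=cv2.imread('pics/top0.png')
f=lambda im,x,y,w=80,h=60:cv2.resize(im[y:y+h,x:x+w],(400,300),interpolation=cv2.INTER_CUBIC)
cv2.imwrite('pics/m1.png',np.vstack([np.hstack([f(s,400,215),f(t,170,215)]),np.hstack([f(s,230,165),f(t,340,155)])]))
E
```

```text
(no output)
```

View pics/m1.png

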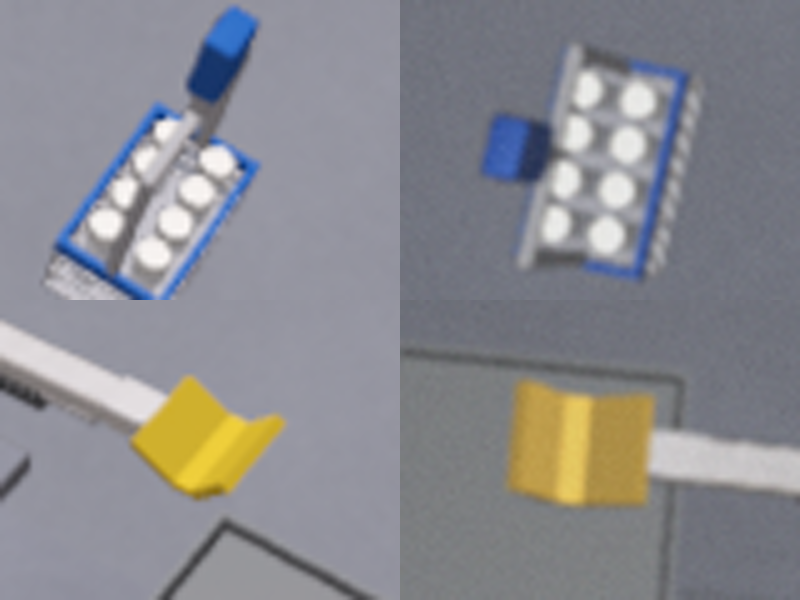

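Handle top-face centre: scene (446,221.5), top (191,244.5). Crossbar ends in top view: (205,224) and (195,268). Hook floor centre: scene (275,195), top (374.8,185); arm runs to (497,196) in top.

```bash
cat >> h.py <<'E'
def ray(c,u,v):
    d=R.from_euler('xyz',c['attitude'],degrees=True).apply([(u-c['cx'])/c['fx'],(v-c['cy'])/c['fy'],1]); return np.array(c['position']),d/np.linalg.norm(d)
def tri(*a):
    A=0;b=0
    for c,u,v in a:
        p,d=ray(c,u,v);M=np.eye(3)-np.outer(d,d);A=A+M;b=b+M@p
    x=np.linalg.solve(A,b);return x,[np.linalg.norm(np.cross(x-ray(*q)[0],ray(*q)[1])) for q in a]
def atz(c,u,v,z):
    p,d=ray(c,u,v);return p+d*(z-p[2])/d[2]
E
python3 - <<'E'
from h import *
s=np.load('scene0.npy',allow_pickle=True).item();t=np.load('top0.npy',allow_pickle=True).item()
print('handle',tri((s,446,221.5),(t,191,244.5)))
print('hook',tri((s,275,195),(t,374.8,185)))
a,b=atz(t,205,224,.14),atz(t,195,268,.14);print('bar',a,b,(a+b)/2,np.degrees(np.arctan2(*(a-b)[1::-1])))
a,b=atz(t,390.5,187.5,.256),atz(t,485,196,.256);print('arm',a,b,np.degrees(np.arctan2(*(a-b)[1::-1])))
a,b=atz(t,375.6,174,.224),atz(t,374,196,.224);print('hookx',a,b,np.degrees(np.arctan2(*(a-b)[1::-1])))
print('orange',atz(t,177,165,.212))
o=manip.get_obs();print(o['position'],o['tcp_rot'])
E
```

```text
handle (array([0.46467498, 0.18652101, 0.20815323]), [np.float64(0.0011466440329793287), np.float64(0.0011466440329792652)])
hook (array([ 0.57977095, -0.18365141,  0.23045361]), [np.float64(0.0025324453674229175), np.float64(0.0025324453674230646)])
bar [0.5121194  0.17789353 0.14      ] [0.41668558 0.1967966  0.14      ] [0.46440249 0.18734507 0.14      ] -11.20384553841853
arm [ 0.57113687 -0.21375658  0.256     ] [ 0.55312057 -0.39763824  0.256     ] 84.40414969744589
hookx [ 0.60460518 -0.18888047  0.224     ] [ 0.55929356 -0.18465158  0.224     ] -5.331909543822515
orange [0.62873383 0.22111487 0.212     ]
[ 0.26025117 -0.54039352  0.40379731] [-1.79906275e+02 -7.41956539e-03  2.57104713e+01]
```

```bash
cat >> h.py <<'E'
def go(p,yaw):
    o=manip.get_obs();T=R.from_euler('xyz',o['tcp_rot'],degrees=True)
    G=R.from_euler('xyz',[180,0,yaw],degrees=True)
    print('shift',(T.inv().apply(np.array(p)-o['position'])).round(4),'turn',(T.inv()*G).as_rotvec().round(4))
E
python3 -c "
from h import *
go([.464,.187,.46],-11.2)"
```

```text
shift [ 0.4991 -0.5671 -0.0552] turn [-1.600e-03  4.000e-04  6.442e-01]
```

Call:
carry_out(
  series=[
    [[0.499, -0.567, -0.055], [0, 0, 0.644], -1],
    [[0.499, -0.567, -0.055], [0, 0, 0.644], -1],
    [[0.499, -0.567, -0.055], [0, 0, 0.644], -1],
    [[0.499, -0.567, -0.055], [0, 0, 0.644], -1],
    [[0.499, -0.567, -0.055], [0, 0, 0.644], -1],
  ],
)

```text
clock: 0.72
position: [0.344, -0.2398, 0.4272]
tcp_rot: [-180.0, 0.0, -11.3]
force: [1.0, -0.3, -0.3]
grip_width: 0.0931
grip_force: 0.0
```

```bash
python3 -c "
from h import *
o=manip.get_obs();print(o['clock'],o['position'],o['tcp_rot'],o['qpos'])
go([.464,.187,.46],-11.2)"
```

```text
0.725 [ 0.34402265 -0.2398194   0.42715365] [-1.79985617e+02  1.95931964e-03 -1.12959338e+01] [-4.18984639e+01 -2.21257143e+01  1.10049314e+02  1.13896955e-02
  9.20854085e+01  5.93978837e+01]
shift [ 0.034  -0.4421 -0.0327] turn [-0.0003  0.     -0.0017]
```

Call:
carry_out(
  series=[
    [[0.034, -0.442, -0.033], [0, 0, 0], -1],
    [[0.034, -0.442, -0.033], [0, 0, 0], -1],
    [[0.034, -0.442, -0.033], [0, 0, 0], -1],
    [[0.034, -0.442, -0.033], [0, 0, 0], -1],
    [[0.034, -0.442, -0.033], [0, 0, 0], -1],
  ],
)

```text
clock: 1.35
position: [0.4277, 0.0606, 0.4507]
tcp_rot: [180.0, -0.0, -11.2]
force: [1.8, -0.2, -0.0]
grip_width: 0.0929
grip_force: 0.0
```

```bash
python3 -c "
from h import *
o=manip.get_obs();print(o['clock'],o['position'],o['tcp_rot'])
go([.464,.187,.46],-11.2)"
```

```text
1.35 [0.42770099 0.06057526 0.45065368] [ 1.79997745e+02 -2.55735046e-02 -1.11797013e+01]
shift [ 0.0111 -0.1311 -0.0093] turn [ 0.     -0.0004  0.0004]
```

Call:
carry_out(
  series=[
    [[0.011, -0.131, -0.009], [0, 0, 0], -1],
    [[0.011, -0.131, -0.009], [0, 0, 0], -1],
    [[0.011, -0.131, -0.009], [0, 0, 0], -1],
    [[0.011, -0.131, -0.009], [0, 0, 0], -1],
  ],
)

```text
clock: 1.85
position: [0.4638, 0.1851, 0.4589]
tcp_rot: [179.9, 0.1, -11.1]
force: [-1.0, -0.1, 1.0]
grip_width: 0.0931
grip_force: 0.0
```

```bash
python3 -c "
from h import *
c=shot('wrist','w1.png');np.save('w1.npy',c,allow_pickle=True);o=manip.get_obs();print(o['clock'],o['position'],o['tcp_rot'],o['force'],c['position'],c['attitude'],c['fx'])
R_=R.from_euler('xyz',c['attitude'],degrees=True)
for p in ([.4645,.187,.212],[.4645,.187,.14]):
  q=R_.inv().apply(np.array(p)-c['position']);print(c['fx']*q[0]/q[2]+c['cx'],c['fy']*q[1]/q[2]+c['cy'])
"
```

```text
1.9 [0.46384327 0.18426217 0.45914728] [ 1.79948460e+02  3.85593873e-02 -1.11832843e+01] [ 0.1246137  0.2429031 -0.2661843] [0.54661053 0.16841939 0.43865368] [ 1.62384980e+02 -3.24744513e-02 -1.01105119e+02] 301.0205635565713
318.3091232581062 213.2402109084641
318.9717548460416 188.8862859641942
```

View pics/w1.png

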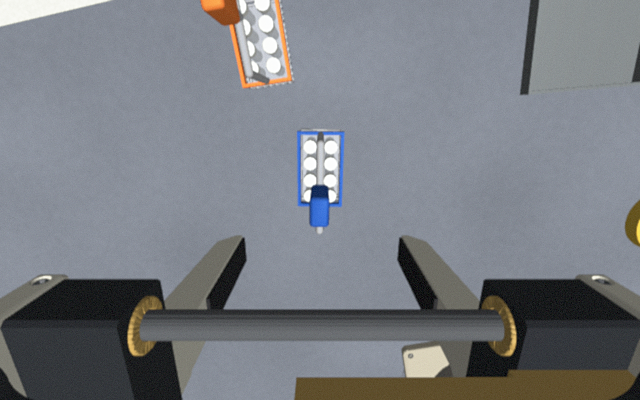

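The blue handle sits centred at (319,207) between the fingers, and the basket's long axis is vertical in the picture, so aligned. Descend.

Call:
carry_out(
  series=[
    [[0.0, -0.002, 0.05], [0, 0, 0], -1],
    [[0.0, -0.002, 0.092], [0, 0, 0], -1],
    [[0.0, -0.002, 0.092], [0, 0, 0], -1],
    [[0.0, -0.002, 0.092], [0, 0, 0], -1],
  ],
)

```text
clock: 2.4
position: [0.4648, 0.1859, 0.3695]
tcp_rot: [-180.0, -0.1, -11.3]
force: [1.2, 0.7, 1.0]
grip_width: 0.0931
grip_force: 0.0
```

```bash
python3 -c "
from h import *
f=[]
for i in range(6): manip.read_camera('top'); f.append(manip.get_obs()['force'])
print(np.mean(f,0),np.std(f,0),manip.get_obs()['position'])
"
```

```text
[ 0.27813882 -0.07471456 -0.20246303] [0.61392617 0.52922225 0.35478678] [0.46472831 0.18685036 0.36893277]
```

Call:
carry_out(
  series=[
    [[0, 0, 0], [0, 0, 0], 1],
    [[0, 0, 0], [0, 0, 0], 1],
    [[0, 0, 0], [0, 0, 0], 1],
    [[0, 0, 0], [0, 0, 0], 1],
    [[0, 0, 0], [0, 0, 0], 1],
  ],
  grip_force=25,
)

```text
clock: 3.32
position: [0.4643, 0.1868, 0.3675]
tcp_rot: [180.0, 0.0, -11.2]
force: [-0.3, -0.5, 0.1]
grip_width: 0.0476
grip_force: 0.0
```

Call:
carry_out(
  series=[
    [[0, 0, 0], [0, 0, 0], 1],
    [[0, 0, 0], [0, 0, 0], 1],
    [[0, 0, 0], [0, 0, 0], 1],
    [[0, 0, 0], [0, 0, 0], 1],
    [[0, 0, 0], [0, 0, 0], 1],
  ],
)

```text
clock: 3.95
position: [0.4644, 0.1868, 0.3676]
tcp_rot: [-180.0, -0.0, -11.2]
force: [-0.5, -0.0, 0.9]
grip_width: 0.0158
grip_force: 25.0
```

Call:
carry_out(
  series=[
    [[0, 0, 0], [0, 0, 0], 1],
    [[0, 0, -0.03], [0, 0, 0], 1],
    [[0, 0, -0.08], [0, 0, 0], 1],
    [[0, 0, -0.11], [0, 0, 0], 1],
    [[0, 0, -0.13], [0, 0, 0], 1],
  ],
)

```text
clock: 4.58
position: [0.4643, 0.1868, 0.4983]
tcp_rot: [-180.0, 0.0, -11.2]
force: [-0.8, 0.0, -6.5]
grip_width: 0.0159
grip_force: 25.0
```

```bash
python3 -c "
from h import *
f=[]
for i in range(12): manip.read_camera('wrist') if i else shot('wrist','w2.png'); f.append(manip.get_obs()['force'])
print(np.mean(f[2:],0),np.std(f,0));o=manip.get_obs();print(o['clock'],o['position'],o['tcp_rot'],o['grip_width'],o['grip_force'])
y=np.radians(-5.4);st=np.array([.580,-.185,0])+.10*np.array([-np.sin(y),np.cos(y),0]);print(st)
go([*st[:2],.498],-5.4)
"
```

```text
[ 0.09635683  0.10592139 -5.87647636] [0.61282095 0.60821516 0.80476137]
5.175 [0.46432032 0.18679346 0.49701586] [ 1.79976452e+02  4.48572558e-02 -1.11817209e+01] 0.01586406868072688 24.99889701604843
[ 0.58941083 -0.0854438   0.        ]
shift [ 0.1755  0.2428 -0.001 ] turn [ 0.0004  0.0008 -0.1009]
```

Call:
carry_out(
  series=[
    [[0.015, 0.02, 0], [0, 0, 0], 1],
    [[0.04, 0.056, 0], [0, 0, -0.02], 1],
    [[0.07, 0.095, 0], [0, 0, -0.04], 1],
    [[0.095, 0.132, 0], [0, 0, -0.06], 1],
    [[0.12, 0.168, 0], [0, 0, -0.08], 1],
  ],
)

```text
clock: 5.8
position: [0.5499, -0.0027, 0.4975]
tcp_rot: [-180.0, -0.0, -6.6]
force: [0.4, 0.6, -4.2]
grip_width: 0.0161
grip_force: 25.0
```

```bash
python3 -c "
from h import *
go([.5894,-.0854,.498],-5.4)"
```

```text
shift [ 0.0487  0.0776 -0.0005] turn [-0.0001 -0.0001 -0.0204]
```

Call:
carry_out(
  series=[
    [[0.02, 0.03, 0], [0, 0, -0.01], 1],
    [[0.038, 0.06, 0], [0, 0, -0.02], 1],
    [[0.049, 0.078, 0], [0, 0, -0.02], 1],
    [[0.049, 0.078, 0], [0, 0, -0.02], 1],
    [[0.049, 0.078, 0], [0, 0, -0.02], 1],
  ],
)

```text
clock: 6.42
position: [0.5891, -0.0838, 0.4974]
tcp_rot: [-180.0, 0.0, -5.4]
force: [-0.2, 0.5, -5.6]
grip_width: 0.0164
grip_force: 25.0
```

```bash
python3 -c "
from h import *
o=manip.get_obs();print(o['clock'],o['position'],o['tcp_rot'])
s=shot('scene','s3.png');t=shot('top','t3.png');w=shot('wrist','w3.png')
for n,c in(('s3',s),('t3',t),('w3',w)): np.save(n+'.npy',c,allow_pickle=True)
g=lambda c,x,y,w,h:cv2.resize(c['color'][y:y+h,x:x+w,::-1],(400,300),interpolation=cv2.INTER_CUBIC)
cv2.imwrite('pics/m3.png',np.vstack([np.hstack([g(s,230,130,120,90),g(t,300,140,120,90)]),np.hstack([g(w,0,0,640,400),g(w,310,60,240,180)])]))
"
```

```text
6.425 [ 0.58913429 -0.08380365  0.49744533] [-1.79964022e+02  2.85847174e-02 -5.43845985e+00]
```

View pics/m3.png

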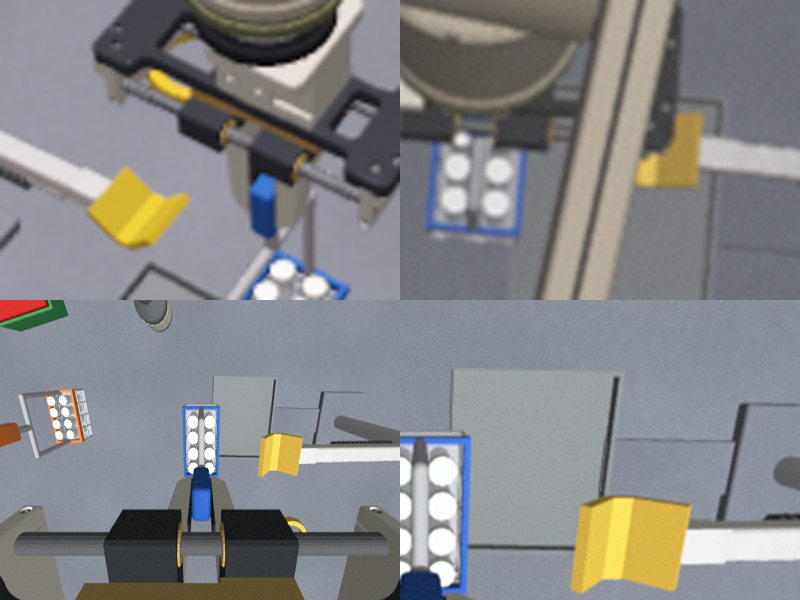

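Lower panels (wrist): basket centred and held straight; hook's floor strip centre at wrist pixel (438.4,205.8), arm level with the bar's middle. Upper-left (scene): bar is above and beside the hook lip. Refine hook position with this third view.

```bash
python3 -c "
from h import *
L=lambda n:np.load(n+'.npy',allow_pickle=True).item()
s,t,w=L('scene0'),L('top0'),L('w3')
print(tri((s,275,195),(t,374.8,185),(w,438.4,205.8)),tri((s,275,195),(w,438.4,205.8)),tri((t,374.8,185),(w,438.4,205.8)))
for c,u,v in((s,275,195),(t,374.8,185),(w,438.4,205.8)):print(atz(c,u,v,.224))
print([atz(w,u,v,.224) for u,v in((442,178),(434,234))])
go([.580,-.185,.4974],-5.4)"
```

```text
(array([ 0.57974743, -0.1838327 ,  0.23083473]), [np.float64(0.002767249932488245), np.float64(0.002311258218101705), np.float64(0.0005383962280845237)]) (array([ 0.57983237, -0.18235264,  0.23173082]), [np.float64(0.0016209457274846356), np.float64(0.0016209457274845064)]) (array([ 0.58014612, -0.18505185,  0.23148597]), [np.float64(0.0009417714989505274), np.float64(0.000941771498950348)])
[ 0.57533263 -0.18379545  0.224     ]
[ 0.58187411 -0.186759    0.224     ]
[ 0.57697451 -0.18696241  0.224     ]
[array([ 0.60223219, -0.1894888 ,  0.224     ]), array([ 0.5498527 , -0.18356033,  0.224     ])]
shift [0.0005 0.1019 0.0004] turn [-0.0002 -0.0002  0.0002]
```

Call:
carry_out(
  series=[
    [[0, 0.025, 0], [0, 0, 0], 1],
    [[0, 0.055, 0], [0, 0, 0], 1],
    [[0, 0.082, 0], [0, 0, 0], 1],
    [[0, 0.102, 0], [0, 0, 0], 1],
    [[0, 0.102, 0], [0, 0, 0], 1],
  ],
)

```text
clock: 7.2
position: [0.5793, -0.1869, 0.4975]
tcp_rot: [180.0, 0.0, -5.5]
force: [0.0, -0.3, -6.5]
grip_width: 0.0158
grip_force: 25.0
```

Call:
carry_out(
  series=[
    [[0, 0, 0.01], [0, 0, 0], 1],
    [[0, 0, 0.02], [0, 0, 0], 1],
    [[0, 0, 0.026], [0, 0, 0], 1],
    [[0, 0, 0.03], [0, 0, 0], 1],
    [[0, 0, 0.03], [0, 0, 0], 1],
  ],
)

```text
clock: 7.82
position: [0.5795, -0.1858, 0.4671]
tcp_rot: [-180.0, 0.0, -5.4]
force: [0.3, -0.3, -5.6]
grip_width: 0.0158
grip_force: 25.0
```

```bash
cat >> h.py <<'E'
def avg(n=12):
    f=[]
    for i in range(n): manip.read_camera('top'); f.append(manip.get_obs()['force'])
    o=manip.get_obs();print(o['clock'],'F',np.mean(f[2:],0).round(2),'pos',o['position'].round(4),'grip',o['grip_width'],o['grip_force'])
E
python3 - <<'E'
from h import *
avg(6)
s=shot('scene','s4.png');w=shot('wrist','w4.png')
g=lambda c,x,y,w,h:cv2.resize(c['color'][y:y+h,x:x+w,::-1],(400,300),interpolation=cv2.INTER_CUBIC)
cv2.imwrite('pics/m4.png',np.hstack([g(s,210,130,120,90),g(w,240,60,240,180)]))
E
```

```text
8.125 F [-0.24 -0.25 -5.78] pos [ 0.5796 -0.186   0.468 ] grip 0.015702986643717966 24.998371303081512
```

View pics/m4.png

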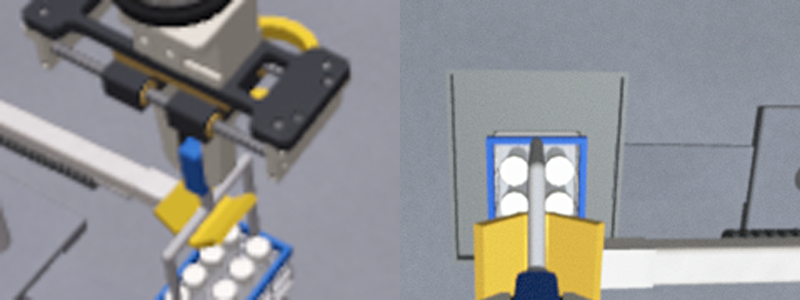

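The bar lies centred in the trough between both yellow lips (right panel bar x≈537 vs hook edges 475 to 603), hook inside the window. Lower gently.

Call:
carry_out(
  series=[
    [[0, 0, 0.004], [0, 0, 0], 1],
    [[0, 0, 0.009], [0, 0, 0], 1],
    [[0, 0, 0.014], [0, 0, 0], 1],
    [[0, 0, 0.019], [0, 0, 0], 1],
    [[0, 0, 0.024], [0, 0, 0], 1],
  ],
)

```text
clock: 8.85
position: [0.5796, -0.1858, 0.4435]
tcp_rot: [-180.0, -0.0, -5.4]
force: [-0.5, 1.6, -2.0]
grip_width: 0.0162
grip_force: 25.0
```

```bash
python3 -c "
from h import *
avg(14)"
```

```text
9.55 F [ 0.01  1.31 -2.77] pos [ 0.5795 -0.186   0.4436] grip 0.01580885855534053 24.99914288520813
```

Call:
carry_out(
  series=[
    [[0, 0, 0.004], [0, 0, 0], 1],
    [[0, 0, 0.008], [0, 0, 0], 1],
    [[0, 0, 0.012], [0, 0, 0], 1],
    [[0, 0, 0.015], [0, 0, 0], 1],
    [[0, 0, 0.015], [0, 0, 0], 1],
  ],
)

```text
clock: 10.18
position: [0.5795, -0.1862, 0.4283]
tcp_rot: [180.0, 0.0, -5.5]
force: [-0.6, -1.9, -0.9]
grip_width: 0.0157
grip_force: 25.0
```

```bash
python3 -c "
from h import *
avg(24)"
```

```text
11.375 F [ 0.11 -1.82 -1.1 ] pos [ 0.5795 -0.1859  0.4286] grip 0.016175531024456825 24.999638199806213
```

Call:
carry_out(
  series=[
    [[0, 0.002, 0.002], [0, 0, 0], 1],
    [[0, 0.003, 0.004], [0, 0, 0], 1],
    [[0, 0.003, 0.006], [0, 0, 0], 1],
    [[0, 0.003, 0.006], [0, 0, 0], 1],
  ],
)

```text
clock: 11.88
position: [0.5793, -0.1888, 0.4222]
tcp_rot: [-180.0, 0.0, -5.4]
force: [1.1, 2.2, -0.9]
grip_width: 0.0158
grip_force: 25.0
```

```bash
python3 -c "
from h import *
avg(30)"
```

```text
13.375 F [ 0.19  2.73 -1.05] pos [ 0.5792 -0.189   0.4225] grip 0.015732865758266087 25.000801384449005
```

Call:
carry_out(
  series=[
    [[0, -0.001, 0.002], [0, 0, 0], 1],
    [[0, -0.001, 0.004], [0, 0, 0], 1],
    [[0, -0.001, 0.005], [0, 0, 0], 1],
    [[0, -0.001, 0.005], [0, 0, 0], 1],
  ],
)

```text
clock: 13.88
position: [0.5793, -0.1882, 0.4176]
tcp_rot: [180.0, -0.0, -5.5]
force: [-0.2, -2.4, -0.4]
grip_width: 0.016
grip_force: 25.0
```

```bash
python3 -c "
from h import *
avg(30)"
```

```text
15.375 F [-0.01 -2.2  -0.13] pos [ 0.5793 -0.188   0.4176] grip 0.015727244183599613 25.000137090682983
```

Call:
carry_out(
  series=[
    [[0, 0.001, 0], [0, 0, 0], 1],
    [[0, 0.001, 0], [0, 0, 0], 1],
    [[0, 0.001, 0], [0, 0, 0], 1],
  ],
)

```text
clock: 15.75
position: [0.5793, -0.1885, 0.4174]
tcp_rot: [-179.9, 0.0, -5.4]
force: [0.7, 2.7, -0.9]
grip_width: 0.016
grip_force: 25.0
```

```bash
python3 -c "
from h import *
avg(30)"
```

```text
17.25 F [ 0.12  2.97 -0.75] pos [ 0.5792 -0.189   0.4175] grip 0.01574656070287439 25.00140756368637
```

Call:
carry_out(
  series=[
    [[0, -0.0002, 0.001], [0, 0, 0], 1],
    [[0, -0.0002, 0.002], [0, 0, 0], 1],
    [[0, -0.0002, 0.002], [0, 0, 0], 1],
  ],
)

```text
clock: 17.62
position: [0.5792, -0.1889, 0.4155]
tcp_rot: [180.0, 0.0, -5.5]
force: [-0.1, 1.3, 0.6]
grip_width: 0.0162
grip_force: 25.0
```

```bash
python3 -c "
from h import *
avg(30)"
```

```text
19.125 F [-1.06 -1.02 -0.14] pos [ 0.5793 -0.1888  0.4156] grip 0.015538863398122832 24.99995917081833
```

Call:
carry_out(
  series=[
    [[0, 0, 0], [0, 0, 0], 1],
    [[0, 0, 0], [0, 0, 0], 1],
    [[0, 0, 0], [0, 0, 0], 1],
    [[0, 0, 0], [0, 0, 0], 1],
  ],
  grip_force=3,
)

```text
clock: 19.62
position: [0.5792, -0.1887, 0.4155]
tcp_rot: [-180.0, 0.0, -5.4]
force: [-0.3, -0.3, -0.3]
grip_width: 0.0161
grip_force: 3.0
```

Call:
carry_out(
  series=[
    [[0, 0, 0], [0, 0, 0], 0.6],
    [[0, 0, 0], [0, 0, 0], 0.45],
    [[0, 0, 0], [0, 0, 0], 0.42],
    [[0, 0, 0], [0, 0, 0], 0.42],
  ],
)

```text
clock: 20.12
position: [0.5793, -0.1887, 0.4156]
tcp_rot: [-180.0, -0.0, -5.5]
force: [0.2, -0.7, -0.8]
grip_width: 0.0271
grip_force: 0.0
```

```bash
python3 - <<'E'
from h import *
avg(14)
s=shot('scene','s5.png');w=shot('wrist','w5.png')
g=lambda c,x,y,w,h:cv2.resize(c['color'][y:y+h,x:x+w,::-1],(400,300),interpolation=cv2.INTER_CUBIC)
cv2.imwrite('pics/m5.png',np.hstack([g(s,210,130,120,90),g(w,220,120,240,180)]))
E
```

```text
Traceback (most recent call last):
  File "h.py", line 21, in avg
    for i in range(n): manip.read_camera('top'); f.append(manip.get_obs()['force'])
                       ~~~~~~~~~~~~~~~~~^^^^^^^
ValueError: 200 camera calls are used up
```

The camera budget is used up, so I'll continue on force readings. The fingers are open at 27 mm with no contact force; let it settle, then lift slowly while checking the force.

Call:
carry_out(
  series=[
    [[0, 0, 0], [0, 0, 0], 0.42],
    [[0, 0, 0], [0, 0, 0], 0.42],
    [[0, 0, 0], [0, 0, 0], 0.42],
    [[0, 0, 0], [0, 0, 0], 0.42],
    [[0, 0, 0], [0, 0, 0], 0.42],
  ],
)

```text
clock: 21.25
position: [0.5793, -0.1887, 0.4156]
tcp_rot: [180.0, -0.0, -5.5]
force: [0.3, 0.1, 0.1]
grip_width: 0.0271
grip_force: 0.0
```

Call:
carry_out(
  series=[
    [[0, 0, -0.003], [0, 0, 0], 0.42],
    [[0, 0, -0.006], [0, 0, 0], 0.42],
    [[0, 0, -0.01], [0, 0, 0], 0.42],
    [[0, 0, -0.01], [0, 0, 0], 0.42],
  ],
)

```text
clock: 21.75
position: [0.5794, -0.1888, 0.4262]
tcp_rot: [180.0, -0.1, -5.5]
force: [0.4, -0.1, 0.1]
grip_width: 0.0274
grip_force: 0.0
```

Call:
carry_out(
  series=[
    [[0, 0, 0], [0, 0, 0], 0.05],
    [[0, 0, 0], [0, 0, 0], 0.05],
    [[0, 0, -0.006], [0, 0, 0], 0.05],
    [[0, 0, -0.013], [0, 0, 0], 0.05],
    [[0, 0, -0.02], [0, 0, 0], 0.05],
  ],
)

```text
clock: 22.38
position: [0.5793, -0.1888, 0.4464]
tcp_rot: [180.0, -0.0, -5.5]
force: [-1.0, -0.0, 0.1]
grip_width: 0.044
grip_force: 0.0
```

Call:
carry_out(
  series=[
    [[0, 0, -0.02], [0, 0, 0], 0.05],
    [[0, 0, -0.04], [0, 0, 0], 0.05],
    [[0, 0, -0.07], [0, 0, 0], 0.05],
    [[0, 0, -0.1], [0, 0, 0], 0.05],
    [[0, 0, -0.1], [0, 0, 0], 0.05],
  ],
)

```text
clock: 23.0
position: [0.5793, -0.1887, 0.5505]
tcp_rot: [179.9, -0.4, -5.5]
force: [0.7, -0.2, 0.1]
grip_width: 0.0442
grip_force: 0.0
```

Call:
carry_out(
  series=[
    [[0, 0, 0], [0, 0, 0], 0.05],
    [[0, 0, 0], [0, 0, 0], 0.05],
    [[0, 0, 0], [0, 0, 0], 0.05],
    [[0, 0, 0], [0, 0, 0], 0.05],
    [[0, 0, 0], [0, 0, 0], 0.05],
  ],
)

```text
clock: 23.62
position: [0.5792, -0.1887, 0.5454]
tcp_rot: [-180.0, 0.0, -5.5]
force: [0.2, 0.3, 0.9]
grip_width: 0.0442
grip_force: 0.0
```

```bash
python3 -c "
from workcell import manip
print(manip.close_job())"
```

```text
the job is handed in; nothing more can be done
None
```

I hung the blue basket in the yellow hook, lowered it with the arm, and let go once the wrist force showed its weight was on the arm. The job is handed in at about 24 s. I had used up my camera calls, so the state after release rests on force readings only (no contact, no load on the gripper), not a picture.

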